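# Press the sample tubes home in the rotating mixer's clips and set its timer

### The job

Two of the four tubes on the rotating mixer are only lying on top of their spring clips: press each of them straight down until it snaps fully home like the other two. Only then turn the timer knob until 15 stands in the middle of the little window, and let go. Do not knock the other things on the bench about.

Things in the scene. Friction and masses are not known exactly. Their poses are not given: they have to be found in the camera images.
- mixer: Rotating tube mixer, fixed: white base plate 124 x 400 mm. Origin at the centre of its underside on the bench; z up, y along its length, x away from the robot (within 0.25 rad). A rail along y carries four spring clips at x = 0, y = -45, 10, 65 and 120 mm; it cannot turn. At the -y end a motor tower (x -55 to 55, y -200 to -95 mm) 125 mm high, at the +y end a bearing post (y 177 to 191 mm) 114 mm high.
- clips (a point): Middle of the rail, at the axis height of a tube that is home: 118.5 mm above the bench, at the mixer's x = 0, y = 37.5 mm, axes as the mixer's. Each clip is 30 mm long along x and opens upward: two sprung steel jaws with flared lips. 7 to 10 N straight down over the clip push a tube past the lips; the jaws snap over it and it lies on a hard seat. Pressed over 10 mm from x = 0 it may tip.
- tube_a: 50 ml conical tube, frosted plastic, 29 mm across, 115 mm long, grey ribbed cap 34 mm across at its -x end, lying along the mixer's x on one of the clips (which one varies). At the start only resting on the clip's lips: axis 138 mm, top 152.5 mm above the bench. Origin on its axis at mid-length, within 5 mm of the clip's middle; x along the tube. 40 to 85 g.
- tube_b: 50 ml conical tube, frosted plastic, 29 mm across, 115 mm long, grey ribbed cap 34 mm across at its -x end, lying along the mixer's x on one of the clips (which one varies). At the start only resting on the clip's lips: axis 138 mm, top 152.5 mm above the bench. Origin on its axis at mid-length, within 5 mm of the clip's middle; x along the tube. 40 to 85 g.
- tube_c: 50 ml conical tube, frosted plastic, 29 mm across, 115 mm long, grey ribbed cap 34 mm across at its -x end, lying along the mixer's x on one of the clips (which one varies). Already home: axis 118.5 mm, top 133 mm above the bench; it must stay so. Origin on its axis at mid-length, within 5 mm of the clip's middle; x along the tube. 40 to 85 g.
- tube_d: 50 ml conical tube, frosted plastic, 29 mm across, 115 mm long, grey ribbed cap 34 mm across at its -x end, lying along the mixer's x on one of the clips (which one varies). Already home: axis 118.5 mm, top 133 mm above the bench; it must stay so. Origin on its axis at mid-length, within 5 mm of the clip's middle; x along the tube. 40 to 85 g.
- dial (a joint): Timer knob on the tower, turning about the vertical. Value in rad, growing clockwise seen from above, from 0 (window shows 0) to 3.0 (shows 30): 0.5 rad per 5 minutes, so 15 is mid-window at 1.5. Starts between 0.1 and 0.9. It stays where left (friction 0.04 N m, no spring). At 0 its bar lies along the mixer's x axis, the white line on it towards the robot; the bar turns with the knob.
- knob_top (a point): Point on the knob's axis at the top of its bar, 152.5 mm above the bench; mixer's x = 0, y = -147.5 mm. The black bar is 52 mm long, 13 mm wide, 22 mm high (its foot 130.5 mm above the bench), on a round skirt 46 mm across. The axes of this point are the mixer's and do not turn with the knob.
- window (a point): Middle of the timer's window, 15 x 21 mm, in the tower's grey cover 125 mm above the bench, 36 mm from the knob's axis towards the robot (mixer's x = -36, y = -147.5 mm). One printed number shows in it, upright as seen from the robot.
- marker: Marker pen, 135 mm long, 17 mm thick, lying on the bench in front of the mixer; origin under its middle. A bystander: leave it where it is.
- petri_dish: Petri dish, 91 mm across, 15 mm high, on the bench in front of the mixer; origin at the centre of its underside. A bystander: leave it where it is.
- vial: Small reagent vial with a screw cap, 23 mm across, 43 mm high, standing in front of the mixer; origin at the centre of its underside. A bystander: leave it where it is.
- mini_rack: Micro-tube rack, 52 x 124 x 38 mm, on the bench behind the mixer; origin at the centre of its underside. A bystander: leave it where it is.
There are look-alikes about, which are no part of the job. Leave any green look-alike of the tube_a alone.

How it is judged:
By the outcome, as a careful person would: the job done as asked, in the order asked, and still so for the second after the job is handed in, with the robot touching nothing.
It also fails if it takes over 43 s, if anything falls off the work surface, if the arm or the gripper's body presses on something with over 40 N, if the wrist force passes 120 N, or if a joint passes its speed limit or range.

### The arm

A 6-joint arm with a two-finger parallel gripper is mounted at the origin on a cart in front of the work surface, level with it; the furniture and walls round the work are solid. World frame = base frame: x ahead of the robot, y to its left, z up, the work surface at z = 0. Lengths are in m, angles in rad, forces in N, time in s.
With the tool pointing down it reaches from about 0.375 to 0.9 m from the base axis. Payload 3.1 kg.
Tool frame: the origin (TCP) lies between the finger pads; the fingertips stand 11 mm ahead of it and the grasp point (between the pads) lies 8 mm behind it; z points along the fingers, y is the direction in which the jaws open and shut (so a half turn about z gives the same grasp; the last joint's range is limited). The gripper opens to 85 mm and grips with 20 to 120 N. Pads are 22 mm wide; open, the fingers measure 114 mm over their backs; the gripper's body (76 mm by 85 mm) begins 54 mm behind the grasp point. The pads swing forward as they close: fully open they stand 13 mm farther back than shut.
Start: joints at [-1.496, 0.527, 1.433, -0, 1.181, -0.178], TCP at [0.156, -0.605, 0.242] pointing down, gripper open.
Joint ranges: [-3.08, 3.08], [-0.75, 2.2], [0.22, 2.44], [-1.43, 4.57], [0, 2.65], [-2.85, 2.85]. Speed limits (rad/s): [2.79, 2.79, 3.14, 3.14, 3.14, 3.14].

### API

Orientations are given as a unit quaternion [x, y, z, w].
In Python, from station import manip gives the robot as it stands. The module is installed in compiled form; this text tells all that it offers.
- The arm moves only by the tool arm_command, never from a script. Its argument "rows" is a list of rows, each a list of 3 entries, a list of its own where there are three numbers: the shift along the world's x, y, z in mm, then the turn about the world's z in rad, then the closure, from -1 (fully open) to 1 (shut), so that 0 is half open. A call has 1 to 12 rows; each row shifts and turns the commanded pose from where the row before left it; what a row does not reach is not made up. A row lasts 1/8 s, in which the tool goes at most 62.5 mm and 10.7 degrees, less where a joint would pass 70% of its speed; a pose out of reach is approached as far as the arm can. A call with a gripper value outside its range is refused whole. The fingers move at their own pace and stop on an object; "squeeze" is the grip in N (left out, the last holds). Time passes only in rows, so rows that do not move let the fingers close. It gives the time, the measured TCP pose, the force and the opening at its end, in the units of the state.
- manip.sense(): the state, without advancing time (a new reading comes with each control period).
- manip.snapshot(name): name is "side" or "top"; returns the picture (400x640x3 uint8, blue, green, red); there is no depth.
- manip.get_calibration(name): a dict with "fovy" (degrees; the focal length in pixels is half the picture's height over the tangent of half this angle, whatever the lens; pixels are square), "cx", "cy" (the principal point, pixels), "R" (3x3) and "t" (3): a world point X has camera coordinates R X + t. Camera axes: x right, y down, z forward; pixel columns grow to the right and rows downward; lengths in m; the calibration is good to about 2 mm. A picture is of the moment at which its call begins. get_calibration takes no time and is no camera call.
- manip.sign_off(): hands the job in, once; it reports no verdict.
The state is a dict: "t": time; "q": joint angles; "qd": joint speeds; "tau": joint torques, N m; "tcp_pos": TCP position; "tool_rot": TCP orientation; "force": force on the tool from outside, world axes, zero at the start; "ft_torque": the same for the moment, N m; "finger_gap": opening from 0.0 (shut) to 1.0 (fully open).
Only numpy, scipy, OpenCV 4.12 (cv2) and the standard library are available. Lean on these libraries where they do the work, as an engineer would, in place of code of your own. Each camera call takes 0.05 s, during which the arm holds its last target.

## Working session

There is one attempt and no reset: what is moved stays moved. The work goes in short steps, Python scripts to look and compute and a tool call to move; the robot and the scene stay as the last step left them, time stands still between calls to the robot, and variables do not carry over. Pictures are saved under pics/ and viewed, and the job is handed in when it is done.

Besides the shell and the picture viewer there is one more tool, called after ">>>" as name(argument=value, ...), one argument or row to a line, values as JSON. arm_command: Moves the arm, as the interface text tells. Its arguments: {"type":"object","properties":{"rows":{"type":"array","items":{"type":"array"}},"squeeze":{"type":"number"}},"required":["rows"]}

```bash
mkdir -p pics
python3 - <<'E'
from station import manip
import cv2
s=manip.sense();print(s)
for n in("side","top"):
    im=manip.snapshot(n);cv2.imwrite(f"pics/{n}0.png",im);c=manip.get_calibration(n);print(n,c)
E
```

```text
{'t': 0.0, 'q': array([-1.49649544e+00,  5.28462814e-01,  1.43390458e+00, -1.11319189e-05,
        1.18137415e+00, -1.78513045e-01]), 'qd': array([ 0.00095355,  0.00085456,  0.00031557,  0.00067171,  0.00096536,
       -0.00036808]), 'tau': array([-7.35890280e-04, -4.42350197e+01, -1.78026116e+01, -1.62947281e-04,
        8.46853887e-03,  1.26415225e-07]), 'tcp_pos': array([ 0.15629681, -0.60443203,  0.24133492]), 'tool_rot': array([ 9.92020432e-01,  1.26072626e-01,  5.08197132e-05, -1.07325283e-03]), 'force': array([0.20078365, 0.5926393 , 0.5850766 ]), 'ft_torque': array([-0.04750956, -0.03660398, -0.00196368]), 'finger_gap': 1.0013181861850002}
side {'fovy': 49.6313484432652, 'cx': 315.81923604360657, 'cy': 203.04790479572026, 'R': array([[ 0.99931278, -0.03332115, -0.01623805],
       [-0.03459801, -0.68127229, -0.73121204],
       [ 0.01330229,  0.73127134, -0.68195695]]), 't': array([-0.50155022,  0.11281621,  0.94345876])}
top {'fovy': 46.99137763547469, 'cx': 316.9617548237594, 'cy': 192.97362414786085, 'R': array([[ 2.75603808e-02, -9.99620076e-01, -3.59369645e-04],
       [-9.96151048e-01, -2.74348081e-02, -8.32491535e-02],
       [ 8.32076659e-02,  2.65236482e-03, -9.96528700e-01]]), 't': array([-0.0154652 ,  0.51744521,  0.97036107])}
```

View pics/side0.png

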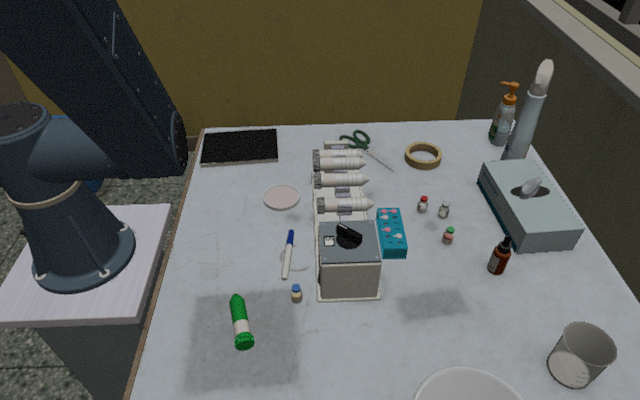

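View pics/top0.png

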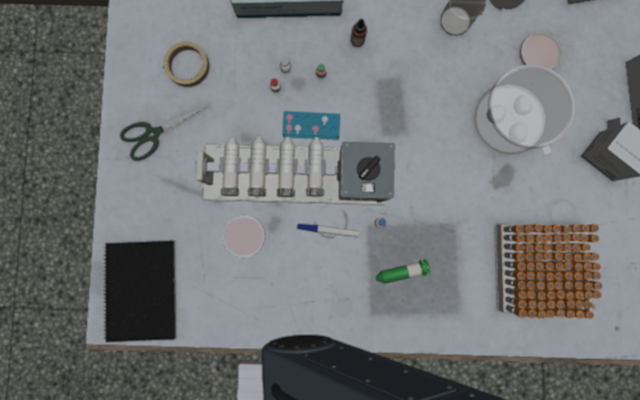

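The top view shows the mixer: tubes at columns of about 231, 258, 287 and 316 (row ~165), and the knob at about (369,168). The side view shows the tower with its knob at (349,236). I'll enlarge both.

Run:
```python
import cv2
a=cv2.imread("pics/top0.png")[120:215,190:405];cv2.imwrite("pics/topz.png",cv2.resize(a,None,fx=3.7,fy=3.7,interpolation=cv2.INTER_CUBIC))
a=cv2.imread("pics/side0.png")[130:310,295:415];cv2.imwrite("pics/sidez.png",cv2.resize(a,None,fx=3.3,fy=3.3,interpolation=cv2.INTER_CUBIC))
```

```text
(no output)
```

View pics/topz.png

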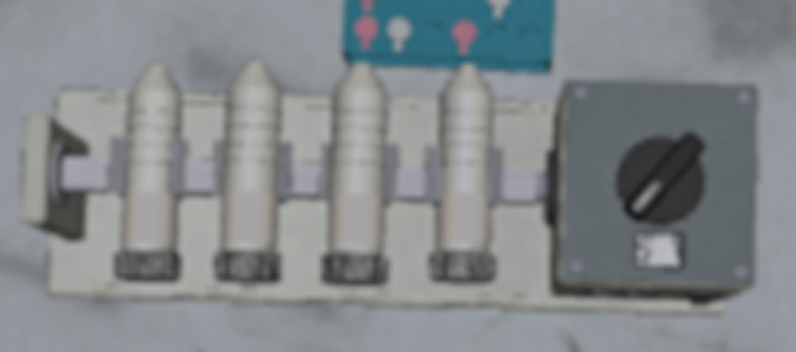

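View pics/sidez.png

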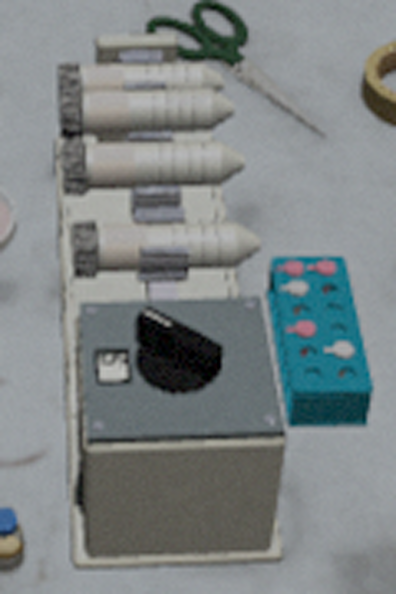

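```bash
cat > h.py <<'E'
import numpy as np,cv2,os
def cal():
    from station import manip
    return {n:manip.get_calibration(n) for n in("side","top")}
def ray(c,p):
    f=200/np.tan(np.radians(c["fovy"])/2)
    d=np.array([(p[0]-c["cx"])/f,(p[1]-c["cy"])/f,1.]);R=c["R"]
    return -R.T@c["t"],R.T@d
def onz(c,p,z):
    o,d=ray(c,p);return o+d*(z-o[2])/d[2]
def tri(cs,ps):
    A=[];b=[]
    for c,p in zip(cs,ps):
        o,d=ray(c,p);d=d/np.linalg.norm(d);P=np.eye(3)-np.outer(d,d);A.append(P);b.append(P@o)
    X=np.linalg.lstsq(np.vstack(A),np.hstack(b),rcond=None)[0]
    return X
def proj(c,X):
    f=200/np.tan(np.radians(c["fovy"])/2);p=c["R"]@X+c["t"];return np.array([c["cx"]+f*p[0]/p[2],c["cy"]+f*p[1]/p[2]])
E
python3 - <<'E'
from h import *
C=cal()
T=[(155,66),(258,62),(362,64),(467,64)];S=[(222,80),(233,108),(244,163),(260,242)]
B=[(148,281),(246,284),(354,284),(462,282)]
tz=lambda p:(190+p[0]/3.7,120+p[1]/3.7)
sz=lambda p:(295+p[0]/3.3,130+p[1]/3.3)
np.set_printoptions(precision=4,suppress=True)
for t,s,b in zip(T,S,B): print(tri([C["top"],C["side"]],[tz(t),sz(s)]),onz(C["top"],tz(b),.12),onz(C["top"],tz(b),.138))
im=cv2.imread("pics/top0.png");h=cv2.cvtColor(im,cv2.COLOR_BGR2HSV)
print(im[150,350],h[150,350],h[190,350],h[120,400])
hh=h[:,:,2];m=((hh>75)&(hh<125)&(h[:,:,1]>15)).astype(np.uint8)
mm=np.zeros_like(m);mm[135:205,330:405]=m[135:205,330:405]
mm=cv2.morphologyEx(mm,cv2.MORPH_OPEN,np.ones((3,3)))
cs,_=cv2.findContours(mm,0,2);c=max(cs,key=cv2.contourArea);r=cv2.minAreaRect(c);print(r,cv2.contourArea(c))
P=[onz(C["top"],p,.125) for p in cv2.boxPoints(r)];print(np.array(P))
# knob from rect
print('c',np.mean(P,0),[np.linalg.norm(P[i]-P[i-1]) for i in range(4)],[np.arctan2(*(P[i]-P[i-1])[:2]) for i in range(4)])
# knob skirt/bar dark
k=((hh<60)).astype(np.uint8);k2=np.zeros_like(k);k2[150:184,350:388]=k[150:184,350:388]
cs,_=cv2.findContours(k2,0,2);c=max(cs,key=cv2.contourArea);print(cv2.minAreaRect(c),cv2.boundingRect(c))
for p in [(664,180)]:print('skirt',onz(C["top"],tz(p),.13))
for a,b in[((632,213),(700,138))]:
    A_,B_=onz(C["top"],tz(a),.1525),onz(C["top"],tz(b),.1525);print(A_,B_,(A_+B_)/2,np.linalg.norm(A_-B_),np.arctan2(*(B_-A_)[1::-1]))
print('win',onz(C["top"],tz((661,250)),.125))
E
```

```text
[0.6146 0.1681 0.1213] [0.499  0.1671 0.12  ] [0.4977 0.1636 0.138 ]
[0.6143 0.1111 0.1408] [0.4989 0.1156 0.12  ] [0.4976 0.1132 0.138 ]
[0.6151 0.0574 0.1386] [0.5004 0.059  0.12  ] [0.4991 0.0577 0.138 ]
[0.6198 0.003  0.1211] [0.503  0.0024 0.12  ] [0.5017 0.0023 0.138 ]
[107 103  95] [100  29 107] [100  28 109] [103  15 122]
((367.9999694824219, 168.49998474121094), (51.99999237060547, 52.99999237060547), -0.0) 2601.0
[[ 0.5064 -0.0499  0.125 ]
 [ 0.61   -0.0475  0.125 ]
 [ 0.6128 -0.1488  0.125 ]
 [ 0.5092 -0.1502  0.125 ]]
c [ 0.5596 -0.0991  0.125 ] [np.float64(0.10034049757870825), np.float64(0.10359241156826597), np.float64(0.10131510157258444), np.float64(0.10359712236017972)] [np.float64(-0.027535444662050722), np.float64(1.5477630383634249), np.float64(3.1140992717920093), np.float64(-1.5844217516867938)]
((368.0, 167.5), (22.0, 23.0), 0.0) (357, 156, 23, 24)
skirt [ 0.5585 -0.1014  0.13  ]
[ 0.538  -0.083   0.1525] [ 0.5773 -0.1168  0.1525] [ 0.5577 -0.0999  0.1525] 0.0518918146262501 -0.7101630699339592
win [ 0.5223 -0.101   0.125 ]
```

Both views agree: the tips of the tubes at mixer y = 10 and 65 are at z ≈ 0.139–0.141 (raised), and the other two are at 0.121 (home). The mixer's yaw is about 0 and its x = 0 is at world x ≈ 0.558. The raised tubes are at y ≈ 0.0575 and 0.1122. The knob axis is at about (0.558, -0.100) with the dial at about 0.71. I'll approach with the fingers shut and the jaws along x.

>>> arm_command(
  rows=[
    [[30,50,0],0.11,1],
    [[30,50,0],0.11,1],
    [[30,50,0],0.11,1],
    [[30,50,0],0.11,1],
    [[30,50,0],0.11,1],
    [[30,50,0],0.11,1],
    [[30,50,0],0.11,1],
    [[30,50,0],0.11,1],
    [[30,50,0],0.11,1],
    [[30,50,0],0.11,1],
    [[30,50,0],0.11,1],
    [[30,50,0],0.11,1],
  ],
)

```text
t: 1.6
tcp_pos: [0.517, -0.0033, 0.2421]
tool_rot: [0.705, 0.709, -0.0, -0.0]
force: [1.2, 0.2, 0.1]
finger_gap: -0.003
```

>>> arm_command(
  rows=[
    [[20,30,-15],0,1],
    [[20,30,-25],0,1],
    [[0,0,-25],0,1],
    [[0,0,0],0,1],
    [[0,0,0],0,1],
  ],
)

```text
t: 2.22
tcp_pos: [0.5565, 0.0546, 0.1778]
tool_rot: [0.707, 0.708, 0.0, 0.0]
force: [0.1, -1.0, 0.2]
finger_gap: 0.002
```

Run:
```python
from station import manip
import cv2
s=manip.sense();print(s["tcp_pos"],s["force"])
a=manip.snapshot("side")[110:290,275:435];b=manip.snapshot("top")[100:220,190:405]
cv2.imwrite("pics/s1.png",cv2.resize(a,None,fx=3.3,fy=3.3,interpolation=2));cv2.imwrite("pics/t1.png",cv2.resize(b,None,fx=3.7,fy=3.7,interpolation=2))
```

```text
[0.5565332  0.05457832 0.17778849] [ 0.08023958 -1.02524965  0.18902232]
```

View pics/s1.png

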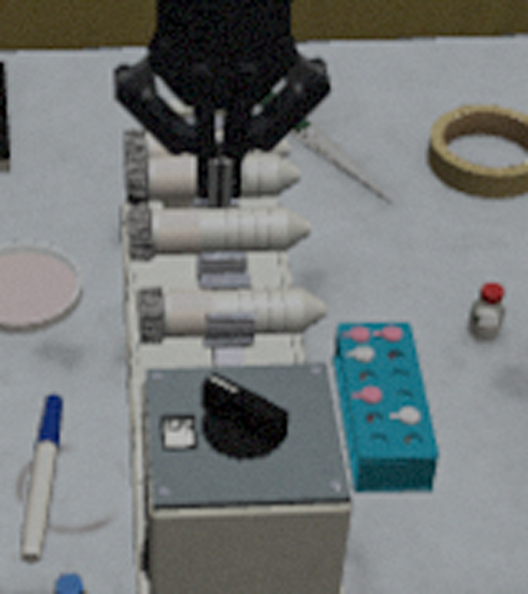

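The shut fingertips are at (218,195), hanging above the second tube's middle (~225,228) and in line with its clip (222,265). Next I press down in small steps.

>>> arm_command(
  rows=[
    [[1,3,-6],0,1],
    [[0,0,-5],0,1],
    [[0,0,-3],0,1],
    [[0,0,-2],0,1],
    [[0,0,-2],0,1],
    [[0,0,-2],0,1],
  ],
)

```text
t: 3.08
tcp_pos: [0.5584, 0.0578, 0.1596]
tool_rot: [0.706, 0.708, 0.001, 0.001]
force: [-2.9, 1.0, 13.9]
finger_gap: -0.004
```

>>> arm_command(
  rows=[
    [[0,0,-2],0,1],
    [[0,0,-2],0,1],
  ],
)

```text
t: 3.32
tcp_pos: [0.5589, 0.0578, 0.1556]
tool_rot: [0.706, 0.708, 0.001, 0.002]
force: [-1.0, 0.5, 10.2]
finger_gap: 0.001
```

>>> arm_command(
  rows=[
    [[0,0,-2],0,1],
    [[0,0,-2],0,1],
  ],
)

```text
t: 3.58
tcp_pos: [0.5588, 0.0578, 0.1507]
tool_rot: [0.706, 0.708, 0.001, 0.001]
force: [1.1, 0.5, 4.9]
finger_gap: -0.002
```

>>> arm_command(
  rows=[
    [[0,0,-2],0,1],
    [[0,0,-2],0,1],
    [[0,0,0],0,1],
  ],
)

```text
t: 3.95
tcp_pos: [0.5567, 0.0579, 0.1446]
tool_rot: [0.706, 0.708, -0.001, -0.001]
force: [0.4, 0.1, -0.2]
finger_gap: 0.001
```

>>> arm_command(
  rows=[
    [[0,0,-1],0,1],
    [[0,0,-1],0,1],
    [[0,0,0],0,1],
  ],
)

```text
t: 4.32
tcp_pos: [0.5572, 0.0579, 0.1439]
tool_rot: [0.706, 0.708, -0.0, -0.0]
force: [-1.7, -0.4, 5.1]
finger_gap: 0.005
```

>>> arm_command(
  rows=[
    [[0,0,-1],0,1],
    [[0,0,-1],0,1],
    [[0,0,0],0,1],
  ],
)

```text
t: 4.7
tcp_pos: [0.5573, 0.0579, 0.1437]
tool_rot: [0.706, 0.708, 0.0, 0.0]
force: [-4.5, -0.3, 15.8]
finger_gap: -0.001
```

The tube is on its hard seat: 16 N with the fingertips at z = 0.1327. I go up and over to the next tube at y = 0.1123.

>>> arm_command(
  rows=[
    [[0,0,20],0,1],
    [[0,0,25],0,1],
    [[0,27,0],0,1],
    [[0,27,0],0,1],
    [[0,0,-10],0,1],
    [[0,0,-6],0,1],
    [[0,0,-4],0,1],
    [[0,0,0],0,1],
  ],
)

```text
t: 5.7
tcp_pos: [0.5571, 0.1112, 0.1657]
tool_rot: [0.707, 0.707, -0.0, -0.0]
force: [0.1, -0.3, -0.2]
finger_gap: 0.003
```

Run:
```python
from station import manip
import cv2
s=manip.sense();print(s["tcp_pos"],s["force"])
a=manip.snapshot("side")[110:290,275:435]
cv2.imwrite("pics/s2.png",cv2.resize(a,None,fx=3.3,fy=3.3,interpolation=2))
```

```text
[0.55713037 0.1111669  0.16569996] [ 0.09348398 -0.28330219 -0.17442962]
```

View pics/s2.png

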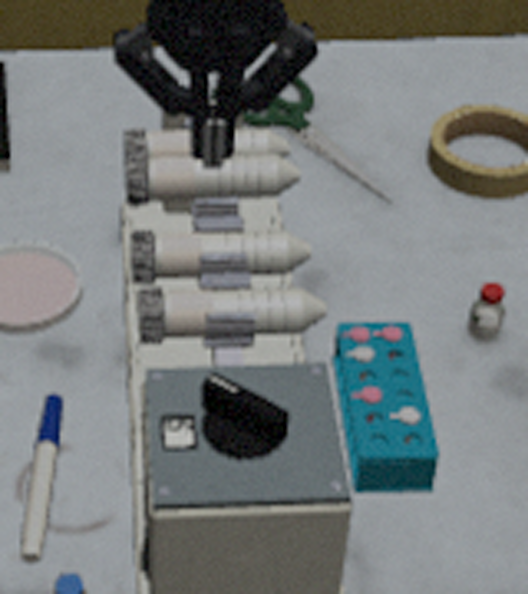

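The first tube (now at ~(225,255)) is in its clip, with the jaws visible over it. The fingers are above the next tube, at (213,160). Second press.

>>> arm_command(
  rows=[
    [[0,1,-2],0,1],
    [[0,0,-2],0,1],
    [[0,0,-2],0,1],
    [[0,0,-2],0,1],
    [[0,0,-2],0,1],
  ],
)

```text
t: 6.38
tcp_pos: [0.5588, 0.113, 0.159]
tool_rot: [0.706, 0.708, 0.002, 0.002]
force: [-1.5, -0.1, 13.9]
finger_gap: 0.003
```

>>> arm_command(
  rows=[
    [[0,0,-2],0,1],
    [[0,0,-2],0,1],
    [[0,0,-2],0,1],
  ],
)

```text
t: 6.75
tcp_pos: [0.5591, 0.1129, 0.1524]
tool_rot: [0.706, 0.708, 0.002, 0.002]
force: [-0.4, -0.2, 5.9]
finger_gap: -0.004
```

>>> arm_command(
  rows=[
    [[0,0,-2],0,1],
    [[0,0,-2],0,1],
    [[0,0,-1],0,1],
    [[0,0,0],0,1],
  ],
)

```text
t: 7.25
tcp_pos: [0.5568, 0.1129, 0.1447]
tool_rot: [0.706, 0.708, -0.001, -0.001]
force: [-1.0, -0.1, 0.2]
finger_gap: -0.001
```

>>> arm_command(
  rows=[
    [[0,0,-1],0,1],
    [[0,0,-1],0,1],
    [[0,0,-1],0,1],
    [[0,0,-1],0,1],
    [[0,0,0],0,1],
  ],
)

```text
t: 7.88
tcp_pos: [0.5574, 0.113, 0.1437]
tool_rot: [0.706, 0.708, 0.0, 0.0]
force: [-3.8, -0.2, 15.0]
finger_gap: 0.004
```

The second tube is seated too: 15 N at the same height as the first. Now up and across to the knob, opening halfway.

>>> arm_command(
  rows=[
    [[0,0,30],0,1],
    [[0,0,35],0,1],
    [[0,-36,5],0.14,0],
    [[0,-36,0],0.14,0],
    [[0,-36,0],0.14,0],
    [[0,-36,0],0.14,0],
    [[0,-35,0],0.15,0],
    [[0,-34,0],0.15,0],
    [[0,0,0],0,0],
    [[0,0,0],0,0],
  ],
)

```text
t: 9.12
tcp_pos: [0.557, -0.0996, 0.2111]
tool_rot: [0.348, 0.938, 0.0, -0.001]
force: [-0.1, 0.2, 0.6]
finger_gap: 0.502
```

Run:
```python
from station import manip
import cv2
s=manip.sense();print(s["tcp_pos"],s["tool_rot"],s["force"],s["finger_gap"])
a=manip.snapshot("side")[110:290,275:435]
cv2.imwrite("pics/s3.png",cv2.resize(a,None,fx=3.3,fy=3.3,interpolation=2))
```

```text
[ 0.55696077 -0.09956957  0.2110861 ] [ 3.47755331e-01  9.37585139e-01  2.54203682e-04 -5.22108450e-04] [-0.07601299  0.22269354  0.57461257] 0.5020640788859402
```

View pics/s3.png

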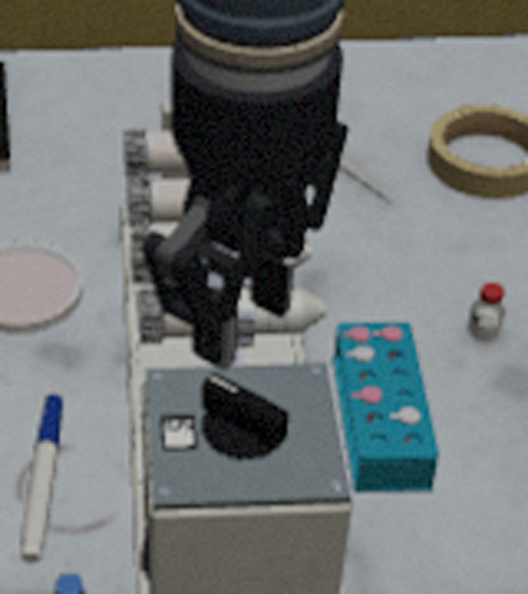

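Run:
```python
from h import *
C=cal()["side"]
for p in[(209,382),(284,409),(246,394),(246,440)]:
    print(onz(C,(275+p[0]/3.3,110+p[1]/3.3),.1525 if p[1]<420 else .13))
```

```text
[ 0.54232941 -0.08602766  0.1525    ]
[ 0.58116692 -0.10812238  0.1525    ]
[ 0.56177403 -0.09605471  0.1525    ]
[ 0.5613996  -0.10939153  0.13      ]
```

>>> arm_command(
  rows=[
    [[1,0,-25],0,0],
    [[0,0,-25],0,0],
    [[0,0,-13],0,0],
    [[0,0,0],0,0],
  ],
)

```text
t: 9.68
tcp_pos: [0.5578, -0.0991, 0.1475]
tool_rot: [0.347, 0.938, 0.0, -0.001]
force: [-0.3, 0.1, 0.4]
finger_gap: 0.501
```

Side-view ray casts put the bar's centre within a few mm, at about (0.561, -0.097). I'll close gently on the bar.

>>> arm_command(
  rows=[
    [[0,0,0],0,1],
    [[0,0,0],0,1],
    [[0,0,0],0,1],
    [[0,0,0],0,1],
    [[0,0,0],0,1],
  ],
  squeeze=25,
)

```text
t: 10.3
tcp_pos: [0.561, -0.098, 0.1496]
tool_rot: [0.348, 0.938, 0.003, 0.003]
force: [5.2, 8.1, -1.6]
finger_gap: 0.142
```

Run:
```python
from station import manip
import cv2
s=manip.sense();print(s["tcp_pos"],s["force"],s["ft_torque"],s["finger_gap"])
a=manip.snapshot("side")[170:290,295:415]
cv2.imwrite("pics/s4.png",cv2.resize(a,None,fx=4.5,fy=4.5,interpolation=2))
b=manip.snapshot("top")[100:220,190:405]
cv2.imwrite("pics/t4.png",cv2.resize(b,None,fx=3.7,fy=3.7,interpolation=2))
```

```text
[ 0.56100424 -0.09803369  0.14955633] [ 5.20662975  8.08872071 -1.60368189] [ 1.19295294 -0.76187649 -0.0736633 ] 0.14154782865217636
```

View pics/s4.png

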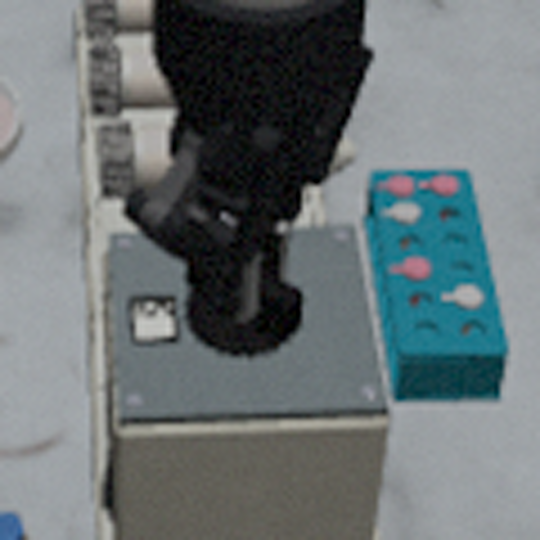

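View pics/t4.png

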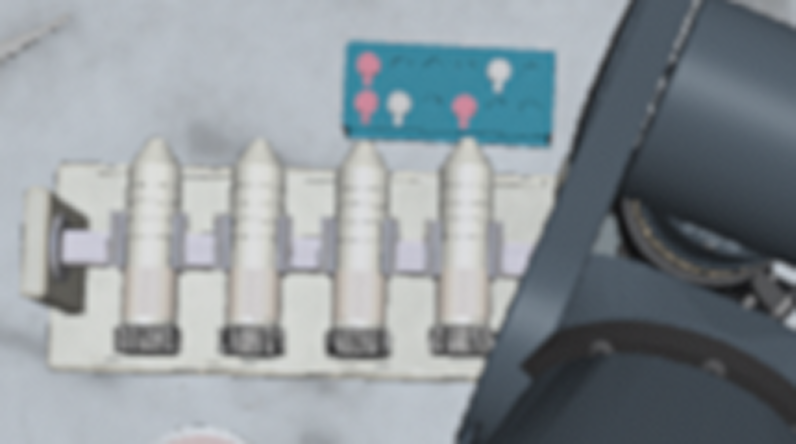

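The top view shows all four tubes with clip jaws standing visibly either side (same height now). The gripper holds the bar with a ~12 mm gap. I'll take up the ~3 mm sideways offset, then start turning clockwise.

>>> arm_command(
  rows=[
    [[3,2,0],0,1],
    [[0,0,0],0,1],
    [[0,0,0],-0.13,1],
    [[0,0,0],-0.13,1],
    [[0,0,0],-0.13,1],
    [[0,0,0],0,1],
  ],
)

```text
t: 11.15
tcp_pos: [0.5608, -0.0981, 0.1495]
tool_rot: [0.523, 0.853, -0.0, -0.0]
force: [-2.7, 1.4, 4.8]
finger_gap: 0.147
```

>>> arm_command(
  rows=[
    [[0,0,0],-0.13,1],
    [[0,0,0],-0.13,1],
    [[0,0,0],-0.14,1],
    [[0,0,0],0,1],
    [[0,0,0],0,1],
  ],
)

```text
t: 11.78
tcp_pos: [0.5604, -0.0982, 0.1495]
tool_rot: [0.681, 0.732, -0.001, -0.001]
force: [-2.9, 0.6, 5.9]
finger_gap: 0.138
```

Run:
```python
from station import manip
import cv2,numpy as np
s=manip.sense();print(s["tcp_pos"],s["force"],s["ft_torque"],s["finger_gap"],2*np.arctan2(s["tool_rot"][1],s["tool_rot"][0]))
a=manip.snapshot("side")[200:280,300:400]
cv2.imwrite("pics/s5.png",cv2.resize(a,None,fx=7,fy=7,interpolation=2))
```

```text
[ 0.56038061 -0.09820606  0.14953222] [-2.92630692  0.58925578  5.85717292] [ 0.11986683  0.67484375 -0.05232327] 0.137507071335455 1.6428542119682872
```

View pics/s5.png

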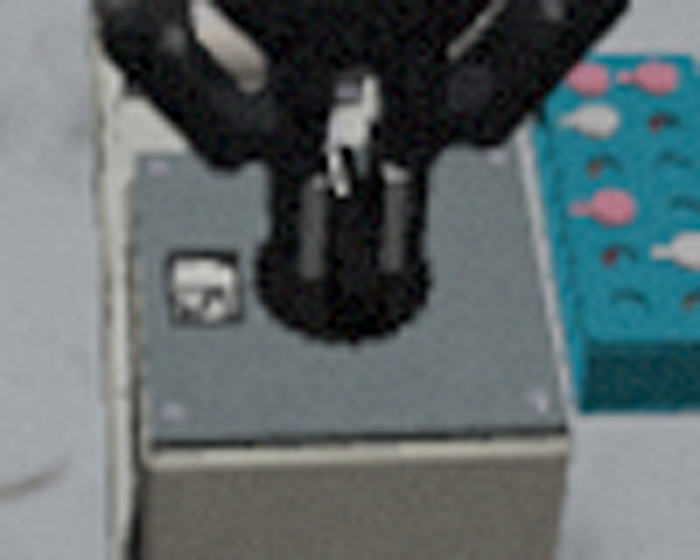

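The pads hold the bar, now pointing nearly along y, at tool yaw 1.643. The digits in the window (~(205,290)) are too small to read here. I'll release, rise, and clear the view.

>>> arm_command(
  rows=[
    [[0,0,0],0,0],
    [[0,0,0],0,0],
    [[0,0,0],0,0],
    [[0,0,25],0,0],
    [[0,0,40],0,0],
    [[0,50,10],0,0],
    [[0,55,0],0,0],
    [[0,55,0],0,0],
    [[0,55,0],0,0],
    [[0,55,0],0,0],
    [[0,0,0],0,0],
  ],
)

```text
t: 13.2
tcp_pos: [0.5608, 0.1757, 0.2232]
tool_rot: [0.679, 0.734, 0.0, -0.0]
force: [0.3, -0.5, 0.1]
finger_gap: 0.502
```

```bash
cat > look.py <<'E'
import sys
from station import manip
import cv2,numpy as np
k=sys.argv[1]
s=manip.sense();print(s["t"],s["tcp_pos"],s["force"])
A=manip.snapshot("side");B=manip.snapshot("top");cv2.imwrite(f"pics/fs{k}.png",A);cv2.imwrite(f"pics/ft{k}.png",B)
a=cv2.resize(A[210:260,310:370],(600,500),interpolation=2);b=cv2.resize(B[145:195,345:395],(500,500),interpolation=2)
cv2.imwrite(f"pics/a{k}.png",a);cv2.imwrite(f"pics/b{k}.png",b)
E
python3 look.py 6
```

```text
13.2 [0.56079029 0.17567595 0.22315159] [ 0.31631864 -0.46514437  0.10883174]
```

View pics/a6.png

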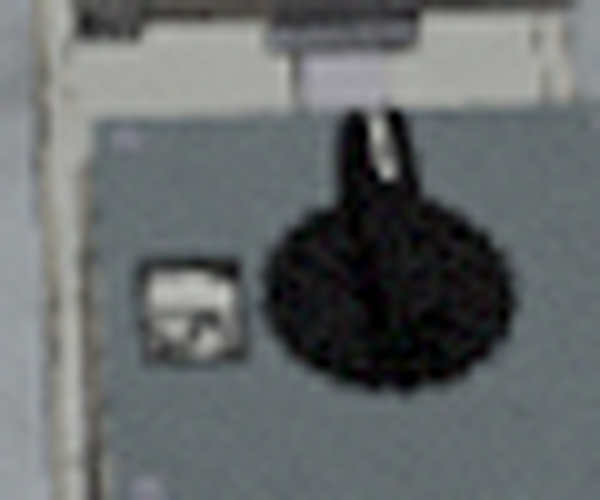

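View pics/b6.png

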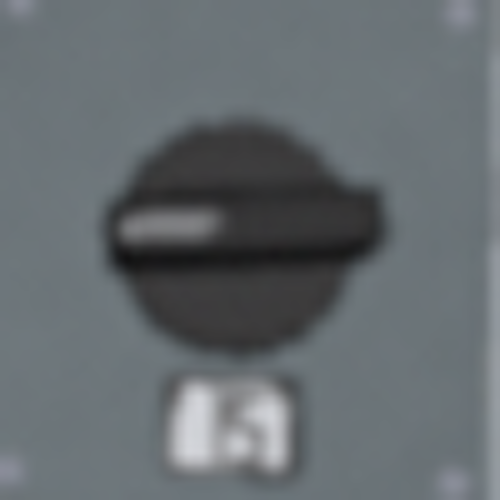

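View pics/fs6.png

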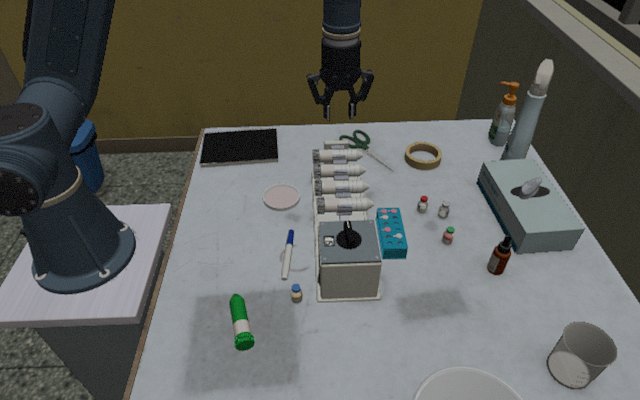

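All four tubes now sit evenly spaced and clipped. In the top crop, the window centre is at (232,425) with dark digit ink around (240,425), and the bar is nearly horizontal with its white line to the left. I'll measure the bar angle against the tower screws.

```bash
cat > ang.py <<'E'
from h import *
import sys
C=cal()["top"];np.set_printoptions(precision=4,suppress=True)
B=cv2.imread(f"pics/ft{sys.argv[1]}.png");g=cv2.cvtColor(B,cv2.COLOR_BGR2GRAY).astype(float)
# screws: bright blobs on cover
def cen(x0,x1,y0,y1,bright=True):
    w=g[y0:y1,x0:x1];w=w-np.median(w);w=np.clip(w if bright else -w,8,None)-8
    Y,X=np.mgrid[y0:y1,x0:x1];return np.array([(X*w).sum(),(Y*w).sum()])/w.sum()
S=[cen(344,350,143,149),cen(388,394,143,149),cen(343,349,189,195),cen(387,393,190,196)]
W=[onz(C,s,.125) for s in S];print(np.array(S));print(np.array(W))
ey=(W[0]-W[1]+W[2]-W[3]);ex=(W[0]-W[2]+W[1]-W[3])
yaw=np.arctan2(-ey[0],ey[1]),np.arctan2(ex[1],ex[0]);print("yaw",yaw,"centre",np.mean(W,0))
# white line on bar (bright ridge within the dark knob)
sub=g[160:175,354:386];
m=np.zeros_like(g,np.uint8);hsvm=(g>80);m[164:171,357:369]=hsvm[164:171,357:369]
ys,xs=np.nonzero(m);w=g[ys,xs]-60
print(g[162:173,353:386].astype(int))
E
python3 ang.py 6
```

```text
[[346.5378 144.5966]
 [390.5667 145.6   ]
 [345.2444 191.5111]
 [389.8456 192.9044]]
[[ 0.6051 -0.0565  0.125 ]
 [ 0.6055 -0.1422  0.125 ]
 [ 0.5134 -0.056   0.125 ]
 [ 0.513  -0.1421  0.125 ]]
yaw (np.float64(0.00029399716234155366), np.float64(-0.0028984542071854883)) centre [ 0.5593 -0.0992  0.125 ]
[[117 116 116 116 107  84  62  58  59  58  60  59  59  60  59  60  60  60
   60  59  59  58  58  59  66  83 101 112 113 113 114 114 114]
 [117 117 117 113  95  67  55  56  55  52  52  53  52  51  50  51  51  52
   52  52  51  50  49  48  50  57  75  87  89  93 105 114 115]
 [117 116 111  97  74  49  45  46  44  41  42  41  42  41  41  41  44  45
   47  47  46  45  46  45  47  46  50  55  57  65  94 113 116]
 [118 116  98  71  55  50  56  61  61  61  61  61  62  58  49  47  48  50
   50  51  50  51  51  52  52  51  52  51  48  56  90 113 115]
 [118 114  87  55  70  87  97 104 106 107 106 107 104  89  67  54  53  54
   53  54  54  54  55  55  54  54  53  54  51  53  83 108 115]
 [117 109  80  64 104 121 123 126 127 127 127 127 117  95  69  56  54  55
   54  54  55  54  55  54  54  54  54  53  50  50  76 103 113]
 [118 111  80  62  97 111 105 104 105 105 106 104  93  73  59  53  52  53
   53  53  52  52  51  50  49  49  48  47  44  49  76 103 113]
 [118 115  86  47  56  65  62  60  61  60  60  60  55  48  44  44  42  43
   43  41  41  40  39  38  38  35  33  30  36  57  88 107 114]
 [118 115  87  41  22  30  28  29  28  28  28  27  28  28  28  27  27  27
   27  25  28  26  26  26  26  27  28  39  56  83 104 114 115]
 [117 115  93  57  30  24  26  28  27  27  29  29  31  32  33  31  35  35
   38  39  38  39  39  42  44  44  53  75  93 105 113 115 115]
 [116 116 107  88  63  45  45  47  48  47  48  50  51  52  51  52  51  53
   55  56  55  55  55  56  58  59  75  99 112 116 115 115 114]]
```

```bash
cat >> ang.py <<'E'
print('---')
pts=[]
for x in range(357,367):
    col=g[164:171,x];w=np.clip(col-55,0,None);yy=(np.arange(164,171)*w).sum()/w.sum();pts.append(onz(C,(x,yy),.1525)[:2])
pts=np.array(pts);p=np.polyfit(pts[:,1],pts[:,0],1)
print("line slope dx/dy",p[0],"dial from slope",np.pi/2-np.arctan(-p[0]) , "x at centre y",np.polyval(p,-.0992))
c=np.mean(W,0)[:2];d=pts.mean(0)-c;print("from centre: dial",np.arctan2(d[1],-d[0]),d)
# bar's dark lower side edge (bright-dark transition of top face -> front side)
e=[]
for x in range(358,380):
    col=g[164:173,x];gr=np.diff(col);i=np.arange(8)+164.5;w=np.clip(-gr,0,None);w[:3]=0;w[7:]=0
    e.append(onz(C,(x,(i*w).sum()/w.sum()),.1525)[:2])
e=np.array(e);e=e[12:];p=np.polyfit(e[:,1],e[:,0],1);print("edge slope",p,"dial",np.pi/2-np.arctan(-p[0]))
E
python3 ang.py 6 | sed -n '/---/,$p'
python3 - <<'E'
import cv2
B=cv2.imread("pics/ft6.png");cv2.imwrite("pics/w6.png",cv2.resize(B[178:198,357:381],(720,600),interpolation=2))
E
```

```text
---
line slope dx/dy -0.05091479321990701 dial from slope 1.519925461018141 x at centre y 0.558848646950648
from centre: dial 1.49269037228684 [-0.0012  0.0153]
edge slope [-0.0867  0.5458] dial 1.4843472745203703
```

View pics/w6.png

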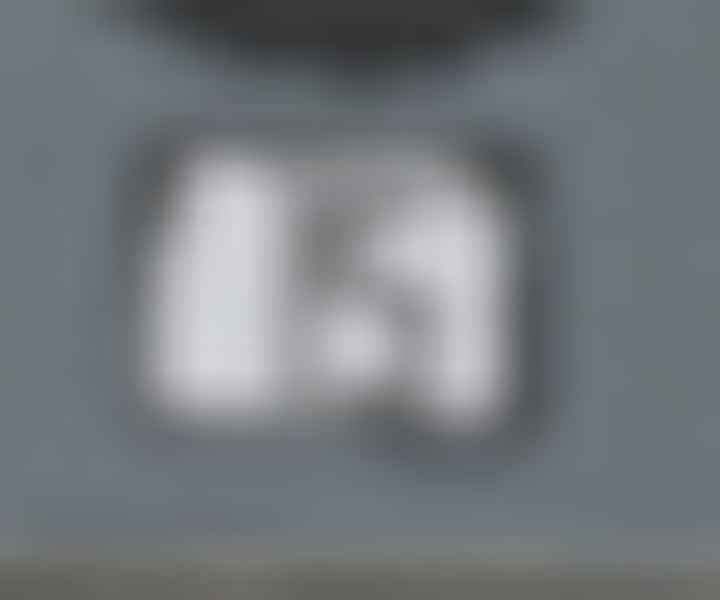

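The dial measures 1.48–1.52 by three methods, and the pads held the bar at 1.50, so it is on target. One last check of tube heights and bystanders before handing in.

Run:
```python
import cv2,numpy as np
a=cv2.imread("pics/fs6.png");b=cv2.imread("pics/ft6.png")
cv2.imwrite("pics/z1.png",cv2.resize(a[130:230,295:415],None,fx=5,fy=5,interpolation=2));cv2.imwrite("pics/z2.png",cv2.resize(b[120:215,190:405],None,fx=3.7,fy=3.7,interpolation=2))
a0=cv2.imread("pics/side0.png");d=cv2.absdiff(a,a0).max(2);m=cv2.morphologyEx((d>45).astype(np.uint8),2,np.ones((2,2)))
n,_,st,_=cv2.connectedComponentsWithStats(m)
print([list(s) for s in st[1:] if s[4]>8])
```

```text
[[np.int32(0), np.int32(0), np.int32(28), np.int32(72), np.int32(1373)], [np.int32(325), np.int32(0), np.int32(37), np.int32(27), np.int32(599)], [np.int32(116), np.int32(5), np.int32(5), np.int32(6), np.int32(23)], [np.int32(348), np.int32(5), np.int32(14), np.int32(15), np.int32(82)], [np.int32(101), np.int32(12), np.int32(71), np.int32(122), np.int32(2736)], [np.int32(355), np.int32(20), np.int32(3), np.int32(4), np.int32(10)], [np.int32(324), np.int32(26), np.int32(36), np.int32(9), np.int32(138)], [np.int32(110), np.int32(29), np.int32(3), np.int32(4), np.int32(9)], [np.int32(309), np.int32(44), np.int32(66), np.int32(72), np.int32(2186)], [np.int32(31), np.int32(84), np.int32(34), np.int32(19), np.int32(370)], [np.int32(100), np.int32(92), np.int32(4), np.int32(3), np.int32(9)], [np.int32(98), np.int32(92), np.int32(23), np.int32(20), np.int32(153)], [np.int32(27), np.int32(97), np.int32(4), np.int32(5), np.int32(12)], [np.int32(104), np.int32(101), np.int32(4), np.int32(6), np.int32(17)], [np.int32(118), np.int32(106), np.int32(9), np.int32(8), np.int32(28)], [np.int32(128), n
[... 1468 characters left out ...]
np.int32(5), np.int32(15), np.int32(42)], [np.int32(322), np.int32(166), np.int32(43), np.int32(15), np.int32(376)], [np.int32(108), np.int32(175), np.int32(7), np.int32(4), np.int32(23)], [np.int32(323), np.int32(182), np.int32(44), np.int32(6), np.int32(179)], [np.int32(0), np.int32(189), np.int32(45), np.int32(28), np.int32(476)], [np.int32(351), np.int32(189), np.int32(17), np.int32(5), np.int32(58)], [np.int32(316), np.int32(190), np.int32(20), np.int32(7), np.int32(107)], [np.int32(337), np.int32(222), np.int32(12), np.int32(13), np.int32(74)], [np.int32(350), np.int32(223), np.int32(3), np.int32(6), np.int32(13)], [np.int32(329), np.int32(242), np.int32(5), np.int32(4), np.int32(12)]]
```

View pics/z1.png

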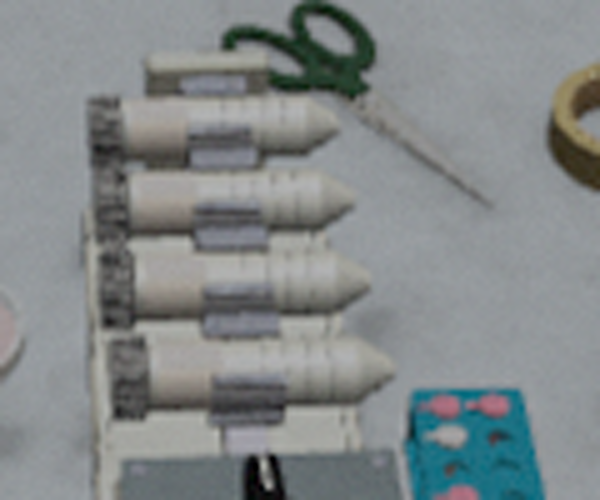

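View pics/z2.png

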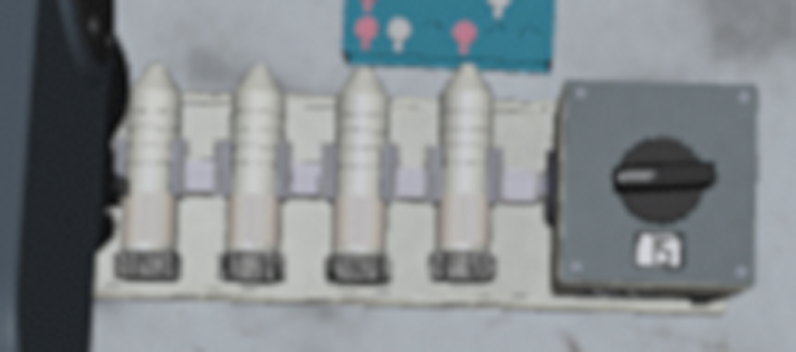

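All four tubes sit alike, with the clip jaws over each one. Only the tubes, knob, window and arm changed in the picture. The window reads "15" at about (658,250), with the window's centre at (660,250). Handing in.

```bash
python3 -c "
from station import manip
print(manip.sign_off())"
```

```text
the job is handed in; nothing more can be done
None
```

Both loose tubes are pressed home, the timer is set to 15, and the job is handed in at about 13.3 s with the gripper clear of everything.

- **Tubes:** The two raised ones were at mixer y = 10 and 65 mm. I pressed each with shut fingers; the force peaked at about 14 N in the readings, fell to zero at the snap, then reached 15–16 N on the hard seat with the fingertips at about 133 mm. The last pictures show all four tubes clipped alike.
- **Knob:** I then turned it from about 0.71 to about 1.5 rad and let go. The pads held the bar at 1.50; afterwards the pictures gave 1.49 (line position), 1.52 (line slope) and 1.48 (bar edge), which scatter by about 0.02 rad.
- **Window:** It reads as "15" close to the middle, but the digits are only a few pixels wide. One close-up put the ink up to about 1 px right of centre, so the reading leans on the bar angle.
- **Other things:** Comparing side pictures from before and after, only the tubes, knob, window and arm changed; the bystanders and the green look-alike did not move.

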